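Squeeze-test spring clamps, close the dark box with the firm ones, scrap the weak

ROBOT

A 6-joint arm with a two-finger parallel gripper is mounted at the origin on the work surface. World frame = base frame: x ahead of the robot, y to its left, z up, the work surface at z = 0. Lengths are in m, angles in rad, forces in N, time in s.
With the tool pointing down it reaches from about 0.25 to 0.775 m from the base axis. Payload 4 kg.
Tool frame: the origin (TCP) lies at the very end of the fingers, on their centre line; the grasp point (between the pads) lies 19 mm behind it; z points along the fingers, y is the direction in which the jaws open and shut (so a half turn about z gives the same grasp; the last joint's range is limited). The gripper opens to 94 mm and grips with 3 to 60 N. Pads are 16 mm wide; open, the fingers measure 119 mm over their backs; the gripper's body (75 mm by 177 mm) begins 78 mm behind the grasp point.
Start: joints at [-1.383, 0.087, 1.371, -0, 1.684, -0.103], TCP at [0.158, -0.527, 0.206] pointing down, gripper open.
Joint ranges: [-3.1, 3.1], [-0.76, 2.03], [0.27, 2.55], [-1.08, 4.22], [0.17, 2.65], [-2.57, 2.57]. Speed limits (rad/s): [2.79, 2.79, 3.14, 3.14, 3.14, 3.14].

INTERFACE

Orientations are given as [roll, pitch, yaw] about the fixed x, y, z axes, in that order (R = Rz(yaw) Ry(pitch) Rx(roll)).
In Python, from bench import robot, snapshot, models gives the robot as it stands.
- The arm moves only by the tool arm_command, never from a script. Its argument "commands" is text: rows parted by semicolons, each of 7 numbers parted by spaces: the shift along the tool's x, y, z in mm, then the turn, a rotation vector about the tool's x, y, z in degrees, then the opening, from 0 (shut) to 1 (fully open). In form: tx ty tz rx ry rz hand; .... A call has 1 to 12 rows; each row shifts and turns the pose as measured when the row begins, along the tool's axes as they then stand; what a row does not reach is not made up. A row lasts 1/8 s, in which the tool goes at most 62.5 mm and 10.7 degrees, less where a joint would pass 70% of its speed; a pose out of reach is approached as far as the arm can. A call is refused whole if a number of a shift passes 62.5 or a number of a turn 10.7, either way. A call with a gripper value outside its range is refused whole. The fingers move at their own pace and stop on an object; the grip force is fixed at half the most. Time passes only in rows, so rows that do not move let the fingers close. It gives the time, the measured TCP pose, the force and the opening at its end, in the units of the state.
- robot.get_obs(): the state, without advancing time (a new reading comes with each control period).
- snapshot(name): name is "scene" or "top"; returns a dict with "img" (420x560x3 uint8, blue, green, red), "camera_matrix" (3x3 intrinsics, pixels), "origin" and "rotation" of the camera in the world. Camera axes: x right, y down, z forward; pixel columns grow to the right and rows downward; lengths in m; the calibration is good to about 2 mm. A picture is of the moment at which its call begins. There is no depth.
- robot.close_job(): hands the job in, once; it reports no verdict.
Trained networks look in a picture, given as the dict that the camera call returned (one of the last four; its "shot" number tells which), for a name from the list of things; names that differ only in an ending like _2 or _b are one class to them, and where a whole thing is asked for, a point or a joint stands for the part that bears it (a point fixed in the world has none). Each returns a list of dicts, best first, with "conf" (0 to 1); they miss things now and then, are a little off and sometimes report something else, mostly with a low value. They report only what shows in the picture. A call takes as long as a camera call. They do not tell look-alikes from the thing itself.
- models.spot_in(query, picture): "bbox" ([left, top, width, height] as shares, 0 to 1, of the picture: columns of its width, rows of its height, round what is visible of it).
- models.tip_of(query, picture): "centre" ([column, row] as shares, 0 to 1, of the picture: columns of its width, rows of its height: a listed point, or the origin of a listed thing).
The state is a dict: "time": time; "joint_positions": joint angles; "qvel": joint speeds; "joint_torque": joint torques, N m; "tool_pos": TCP position; "ee_rot": TCP orientation; "wrist_force": force on the tool from outside, world axes, zero at the start; "wrist_torque": the same for the moment, N m; "width": finger opening in m.
Only numpy, scipy, OpenCV 4.12 (cv2) and the standard library are available. Lean on these libraries where they do the work, as an engineer would, in place of code of your own. Each camera call takes 0.05 s, during which the arm holds its last target. There are 200 camera calls.

TASK

Two of the four look-alike spring clamps have gone weak: squeeze their handles to feel which. Fasten the dark box's cover with the two firm ones, one clipped squarely onto the front edge of each side flange so that it grips flange and cover lip together and lies flat on the bench, and put both weak clamps flat in the red scrap tray. Leave the other things on the bench where they are, and let go of everything.

Things in the scene. Friction and masses are not known exactly. Their poses are not given: they have to be found in the camera images.
- clamp_a: one of four look-alike black spring clamps, orange pads and handle sleeves, 117 mm long, 26 mm high, about 115 g, lying flat. Origin: on the pivot, at the underside. x to the jaws (pads at x = 36 to 48 mm, meeting at y = 0), handles run back to x = -68 mm, z up. This body is the +y half (handle and jaw at +y); the mirror half turns about the pivot. Two of the four are weak; nothing shows which
- clamp_a_jaw (a joint): jaw angle of clamp_a, rad: 0 shut, 0.55 fully squeezed, about 0.16 on the dark-box edge. Squeezed at x = -48 mm a firm clamp opens only above 9 N, fully at 20 N; a weak one begins at 2.3 N and is fully open at 5 N. The other half turns by minus this angle about z, so the clamp's middle line is the body's x axis turned by minus half of it
- clamp_a_tip (a point): where the pads of clamp_a meet: x = 42, y = 0, z = 13 mm in its body's frame. Handles, outer faces at rest: 49 mm apart at x = -28, 55 mm at x = -48 (squeeze here, across y, from above), 61 mm at the tails; fully squeezed 29 mm apart at x = -48, the pads then 23 mm apart
- clamp_b: one of four look-alike black spring clamps, orange pads and handle sleeves, 117 mm long, 26 mm high, about 115 g, lying flat. Origin: on the pivot, at the underside. x to the jaws (pads at x = 36 to 48 mm, meeting at y = 0), handles run back to x = -68 mm, z up. This body is the +y half (handle and jaw at +y); the mirror half turns about the pivot. Two of the four are weak; nothing shows which
- clamp_b_jaw (a joint): jaw angle of clamp_b, rad: 0 shut, 0.55 fully squeezed, about 0.16 on the dark-box edge. Squeezed at x = -48 mm a firm clamp opens only above 9 N, fully at 20 N; a weak one begins at 2.3 N and is fully open at 5 N. The other half turns by minus this angle about z, so the clamp's middle line is the body's x axis turned by minus half of it
- clamp_b_tip (a point): where the pads of clamp_b meet: x = 42, y = 0, z = 13 mm in its body's frame. Handles, outer faces at rest: 49 mm apart at x = -28, 55 mm at x = -48 (squeeze here, across y, from above), 61 mm at the tails; fully squeezed 29 mm apart at x = -48, the pads then 23 mm apart
- clamp_c: one of four look-alike black spring clamps, orange pads and handle sleeves, 117 mm long, 26 mm high, about 115 g, lying flat. Origin: on the pivot, at the underside. x to the jaws (pads at x = 36 to 48 mm, meeting at y = 0), handles run back to x = -68 mm, z up. This body is the +y half (handle and jaw at +y); the mirror half turns about the pivot. Two of the four are weak; nothing shows which
- clamp_c_jaw (a joint): jaw angle of clamp_c, rad: 0 shut, 0.55 fully squeezed, about 0.16 on the dark-box edge. Squeezed at x = -48 mm a firm clamp opens only above 9 N, fully at 20 N; a weak one begins at 2.3 N and is fully open at 5 N. The other half turns by minus this angle about z, so the clamp's middle line is the body's x axis turned by minus half of it
- clamp_c_tip (a point): where the pads of clamp_c meet: x = 42, y = 0, z = 13 mm in its body's frame. Handles, outer faces at rest: 49 mm apart at x = -28, 55 mm at x = -48 (squeeze here, across y, from above), 61 mm at the tails; fully squeezed 29 mm apart at x = -48, the pads then 23 mm apart
- clamp_d: one of four look-alike black spring clamps, orange pads and handle sleeves, 117 mm long, 26 mm high, about 115 g, lying flat. Origin: on the pivot, at the underside. x to the jaws (pads at x = 36 to 48 mm, meeting at y = 0), handles run back to x = -68 mm, z up. This body is the +y half (handle and jaw at +y); the mirror half turns about the pivot. Two of the four are weak; nothing shows which
- clamp_d_jaw (a joint): jaw angle of clamp_d, rad: 0 shut, 0.55 fully squeezed, about 0.16 on the dark-box edge. Squeezed at x = -48 mm a firm clamp opens only above 9 N, fully at 20 N; a weak one begins at 2.3 N and is fully open at 5 N. The other half turns by minus this angle about z, so the clamp's middle line is the body's x axis turned by minus half of it
- clamp_d_tip (a point): where the pads of clamp_d meet: x = 42, y = 0, z = 13 mm in its body's frame. Handles, outer faces at rest: 49 mm apart at x = -28, 55 mm at x = -48 (squeeze here, across y, from above), 61 mm at the tails; fully squeezed 29 mm apart at x = -48, the pads then 23 mm apart
- darkbox: dark box, fixed. Black housing 236 wide (y), 193 deep, 90 mm high; its side walls run 40 mm ahead of its front as flanges. A cream cover is set between them, its side lips lying inside against the flanges: each lip and flange make one upright sheet 6 mm thick, from the bench up, its free edge towards the robot. Origin: midway between these two edges, at bench level; x back into the box, y left, z up. Roof fittings reach 116 mm
- cover: the dark box's cream pan-shaped cover, fixed, frame as the dark box: plate recessed 40 mm behind the edges, with a 3 mm lip along the inside of each flange. A firm clamp on an edge presses its lip with about 16 N, a weak one with about 4 N
- edge_left (a point): on the left (+y) free edge of lip and flange, middle of its 6 mm thickness, 13 mm above the bench (y = 115 mm in the dark box's frame); axes as the dark box. A clamp goes on pointing along +x, the sheet between its pads, pivot about 26 mm before the edge; the sheet is free over 40 mm from its edge
- edge_right (a point): the same on the right (-y) free edge (y = -115 mm in the dark box's frame)
- scrap_tray: red sheet-metal scrap tray, fixed: inside 135 (x) by 212 mm (y), walls 24 mm high, 2 mm thick on the +x, +y and -y sides; the -x side is open without a lip and the floor is level with the bench (under 1 mm), so a clamp can be slid in along +x or set down. Origin: middle of the floor. Two clamps fit side by side pointing along +x, at y = -46 and +46 mm
- amber_bottle: amber bottle, 60 mm across, 125 mm high, standing left of the dark box; origin at the centre of its underside; a bystander, leave it
- beaker: small glass beaker, 42 mm across, 50 mm high, between the clamps and the dark box on the left; origin at the centre of its underside; a bystander, leave it
- screwdriver: screwdriver with a yellow handle, 170 mm long, lying at the far left; origin at the handle-side middle of the shaft; a bystander, leave it
- vial: small green glass vial with white cap, 24 mm across, 45 mm high, standing in front of the dark box, between its edges; origin at the centre of its underside; a bystander, leave it
- reagent_bottle: white bottle, 60 mm across, 130 mm high, right of the dark box; origin at the centre of its underside; a bystander, leave it
- tape_roll: roll of tan tape, 64 mm across, 24 mm high, lying to the right of the dark box; origin at the centre of its underside; a bystander, leave it
- lens_mount: lens in a black ring on a post with a black foot 50 x 60 mm, 98 mm high, behind on the left; origin at the centre of its underside; a bystander, leave it
Not all that is in view belongs to the job. Leave any yellow look-alike of the clamp_d alone.

How it is judged:
At the end, for the whole second after the job is handed in: Each flange edge is gripped by a firm clamp, over 8 N on the cover: pads 4 to 34 mm in, pivot 3 to 50 mm before it, within 12 mm of the sheet, jaws parted 0.08 to 0.32 rad, square within 0.35 rad, flat, pads below 35 mm. The other two lie flat, pivots in the tray. All rest ((((x of clamp_a_tip in the frame of edge_left between 0.004 and 0.034 m and x of clamp_a in the frame of edge_left between -0.05 and -0.003 m and y of clamp_a_tip in the frame of edge_left between -0.012 and 0.012 m and value of joint clamp_a_jaw between 0.08 and 0.32 rad and angle between the x axis of clamp_a and the x axis of darkbox, either way round below 0.35 rad and angle between clamp_a's own z axis and vertical below 0.25 rad and height (world z) of clamp_a_tip below 0.035 m and linear speed of clamp_a below 0.02 m/s) and contact force between clamp_a and cover above 8 N) or ((x of clamp_b_tip in the frame of edge_left between 0.004 and 0.034 m and x of clamp_b in the frame of edge_left between -0.05 and -0.003 m and y of clamp_b_tip in the frame of edge_left between -0.012 and 0.012 m and value of joint clamp_b_jaw between 0.08 and 0.32 rad and angle between the x axis of clamp_b and the x axis of darkbox, either way round below 0.35 rad and angle between clamp_b's own z axis and vertical below 0.25 rad and height (world z) of clamp_b_tip below 0.035 m and linear speed of clamp_b below 0.02 m/s) and contact force between clamp_b and cover above 8 N) or ((x of clamp_c_tip in the frame of edge_left between 0.004 and 0.034 m and x of clamp_c in the frame of edge_left between -0.05 and -0.003 m and y of clamp_c_tip in the frame of edge_left between -0.012 and 0.012 m and value of joint clamp_c_jaw between 0.08 and 0.32 rad and angle between the x axis of clamp_c and the x axis of darkbox, either way round below 0.35 rad and angle between clamp_c's own z axis and vertical below 0.25 rad and height (world z) of clamp_c_tip below 0.035 m and linear speed of clamp_c below 0.02 m/s) and contact force between clamp_c and cover above 8 N) or ((x of clamp_d_tip in the frame of edge_left between 0.004 and 0.034 m and x of clamp_d in the frame of edge_left between -0.05 and -0.003 m and y of clamp_d_tip in the frame of edge_left between -0.012 and 0.012 m and value of joint clamp_d_jaw between 0.08 and 0.32 rad and angle between the x axis of clamp_d and the x axis of darkbox, either way round below 0.35 rad and angle between clamp_d's own z axis and vertical below 0.25 rad and height (world z) of clamp_d_tip below 0.035 m and linear speed of clamp_d below 0.02 m/s) and contact force between clamp_d and cover above 8 N)) and (((x of clamp_a_tip in the frame of edge_right between 0.004 and 0.034 m and x of clamp_a in the frame of edge_right between -0.05 and -0.003 m and y of clamp_a_tip in the frame of edge_right between -0.012 and 0.012 m and value of joint clamp_a_jaw between 0.08 and 0.32 rad and angle between the x axis of clamp_a and the x axis of darkbox, either way round below 0.35 rad and angle between clamp_a's own z axis and vertical below 0.25 rad and height (world z) of clamp_a_tip below 0.035 m and linear speed of clamp_a below 0.02 m/s) and contact force between clamp_a and cover above 8 N) or ((x of clamp_b_tip in the frame of edge_right between 0.004 and 0.034 m and x of clamp_b in the frame of edge_right between -0.05 and -0.003 m and y of clamp_b_tip in the frame of edge_right between -0.012 and 0.012 m and value of joint clamp_b_jaw between 0.08 and 0.32 rad and angle between the x axis of clamp_b and the x axis of darkbox, either way round below 0.35 rad and angle between clamp_b's own z axis and vertical below 0.25 rad and height (world z) of clamp_b_tip below 0.035 m and linear speed of clamp_b below 0.02 m/s) and contact force between clamp_b and cover above 8 N) or ((x of clamp_c_tip in the frame of edge_right between 0.004 and 0.034 m and x of clamp_c in the frame of edge_right between -0.05 and -0.003 m and y of clamp_c_tip in the frame of edge_right between -0.012 and 0.012 m and value of joint clamp_c_jaw between 0.08 and 0.32 rad and angle between the x axis of clamp_c and the x axis of darkbox, either way round below 0.35 rad and angle between clamp_c's own z axis and vertical below 0.25 rad and height (world z) of clamp_c_tip below 0.035 m and linear speed of clamp_c below 0.02 m/s) and contact force between clamp_c and cover above 8 N) or ((x of clamp_d_tip in the frame of edge_right between 0.004 and 0.034 m and x of clamp_d in the frame of edge_right between -0.05 and -0.003 m and y of clamp_d_tip in the frame of edge_right between -0.012 and 0.012 m and value of joint clamp_d_jaw between 0.08 and 0.32 rad and angle between the x axis of clamp_d and the x axis of darkbox, either way round below 0.35 rad and angle between clamp_d's own z axis and vertical below 0.25 rad and height (world z) of clamp_d_tip below 0.035 m and linear speed of clamp_d below 0.02 m/s) and contact force between clamp_d and cover above 8 N)) and ((x of clamp_a_tip in the frame of edge_left between 0.004 and 0.034 m and x of clamp_a in the frame of edge_left between -0.05 and -0.003 m and y of clamp_a_tip in the frame of edge_left between -0.012 and 0.012 m and value of joint clamp_a_jaw between 0.08 and 0.32 rad and angle between the x axis of clamp_a and the x axis of darkbox, either way round below 0.35 rad and angle between clamp_a's own z axis and vertical below 0.25 rad and height (world z) of clamp_a_tip below 0.035 m and linear speed of clamp_a below 0.02 m/s) or (x of clamp_a_tip in the frame of edge_right between 0.004 and 0.034 m and x of clamp_a in the frame of edge_right between -0.05 and -0.003 m and y of clamp_a_tip in the frame of edge_right between -0.012 and 0.012 m and value of joint clamp_a_jaw between 0.08 and 0.32 rad and angle between the x axis of clamp_a and the x axis of darkbox, either way round below 0.35 rad and angle between clamp_a's own z axis and vertical below 0.25 rad and height (world z) of clamp_a_tip below 0.035 m and linear speed of clamp_a below 0.02 m/s) or (x of clamp_a in the frame of scrap_tray between -0.06 and 0.066 m and y of clamp_a in the frame of scrap_tray between -0.1 and 0.1 m and height (world z) of clamp_a below 0.035 m and angle between clamp_a's own z axis and vertical below 0.3 rad and linear speed of clamp_a below 0.02 m/s)) and ((x of clamp_b_tip in the frame of edge_left between 0.004 and 0.034 m and x of clamp_b in the frame of edge_left between -0.05 and -0.003 m and y of clamp_b_tip in the frame of edge_left between -0.012 and 0.012 m and value of joint clamp_b_jaw between 0.08 and 0.32 rad and angle between the x axis of clamp_b and the x axis of darkbox, either way round below 0.35 rad and angle between clamp_b's own z axis and vertical below 0.25 rad and height (world z) of clamp_b_tip below 0.035 m and linear speed of clamp_b below 0.02 m/s) or (x of clamp_b_tip in the frame of edge_right between 0.004 and 0.034 m and x of clamp_b in the frame of edge_right between -0.05 and -0.003 m and y of clamp_b_tip in the frame of edge_right between -0.012 and 0.012 m and value of joint clamp_b_jaw between 0.08 and 0.32 rad and angle between the x axis of clamp_b and the x axis of darkbox, either way round below 0.35 rad and angle between clamp_b's own z axis and vertical below 0.25 rad and height (world z) of clamp_b_tip below 0.035 m and linear speed of clamp_b below 0.02 m/s) or (x of clamp_b in the frame of scrap_tray between -0.06 and 0.066 m and y of clamp_b in the frame of scrap_tray between -0.1 and 0.1 m and height (world z) of clamp_b below 0.035 m and angle between clamp_b's own z axis and vertical below 0.3 rad and linear speed of clamp_b below 0.02 m/s)) and ((x of clamp_c_tip in the frame of edge_left between 0.004 and 0.034 m and x of clamp_c in the frame of edge_left between -0.05 and -0.003 m and y of clamp_c_tip in the frame of edge_left between -0.012 and 0.012 m and value of joint clamp_c_jaw between 0.08 and 0.32 rad and angle between the x axis of clamp_c and the x axis of darkbox, either way round below 0.35 rad and angle between clamp_c's own z axis and vertical below 0.25 rad and height (world z) of clamp_c_tip below 0.035 m and linear speed of clamp_c below 0.02 m/s) or (x of clamp_c_tip in the frame of edge_right between 0.004 and 0.034 m and x of clamp_c in the frame of edge_right between -0.05 and -0.003 m and y of clamp_c_tip in the frame of edge_right between -0.012 and 0.012 m and value of joint clamp_c_jaw between 0.08 and 0.32 rad and angle between the x axis of clamp_c and the x axis of darkbox, either way round below 0.35 rad and angle between clamp_c's own z axis and vertical below 0.25 rad and height (world z) of clamp_c_tip below 0.035 m and linear speed of clamp_c below 0.02 m/s) or (x of clamp_c in the frame of scrap_tray between -0.06 and 0.066 m and y of clamp_c in the frame of scrap_tray between -0.1 and 0.1 m and height (world z) of clamp_c below 0.035 m and angle between clamp_c's own z axis and vertical below 0.3 rad and linear speed of clamp_c below 0.02 m/s)) and ((x of clamp_d_tip in the frame of edge_left between 0.004 and 0.034 m and x of clamp_d in the frame of edge_left between -0.05 and -0.003 m and y of clamp_d_tip in the frame of edge_left between -0.012 and 0.012 m and value of joint clamp_d_jaw between 0.08 and 0.32 rad and angle between the x axis of clamp_d and the x axis of darkbox, either way round below 0.35 rad and angle between clamp_d's own z axis and vertical below 0.25 rad and height (world z) of clamp_d_tip below 0.035 m and linear speed of clamp_d below 0.02 m/s) or (x of clamp_d_tip in the frame of edge_right between 0.004 and 0.034 m and x of clamp_d in the frame of edge_right between -0.05 and -0.003 m and y of clamp_d_tip in the frame of edge_right between -0.012 and 0.012 m and value of joint clamp_d_jaw between 0.08 and 0.32 rad and angle between the x axis of clamp_d and the x axis of darkbox, either way round below 0.35 rad and angle between clamp_d's own z axis and vertical below 0.25 rad and height (world z) of clamp_d_tip below 0.035 m and linear speed of clamp_d below 0.02 m/s) or (x of clamp_d in the frame of scrap_tray between -0.06 and 0.066 m and y of clamp_d in the frame of scrap_tray between -0.1 and 0.1 m and height (world z) of clamp_d below 0.035 m and angle between clamp_d's own z axis and vertical below 0.3 rad and linear speed of clamp_d below 0.02 m/s))); the robot touches nothing.
It fails at once if a bystander is pushed more than 30 mm (distance of any of amber_bottle, beaker, screwdriver, vial, reagent_bottle, tape_roll, lens_mount from where it was at the start of the episode above 0.03 m).
It fails at once if a standing bystander is tipped over (angle between any of amber_bottle, beaker, vial, reagent_bottle, tape_roll, lens_mount's own z axis and vertical above 0.5 rad).
It also fails if it takes over 69 s, if anything falls off the work surface, if the arm or the gripper's body presses on something with over 40 N, if the wrist force passes 120 N, or if a joint passes its speed limit or range.

## Working session

There is one attempt and no reset: what is moved stays moved. The work goes in short steps, Python scripts to look and compute and a tool call to move; the robot and the scene stay as the last step left them, time stands still between calls to the robot, and variables do not carry over. Pictures are saved under pics/ and viewed, about 8 in all and at most 12, crops included, and the job is handed in when it is done.

Besides the shell and the picture viewer there is one more tool, called after "Call:" as name(argument=value, ...) on one line, values as JSON. arm_command: Moves the arm, as the interface text tells. Its arguments: {"type":"object","properties":{"commands":{"type":"string"}},"required":["commands"]}

```bash
mkdir -p pics; ls; cat > h.py <<'E'
import numpy as np, cv2
from bench import robot, snapshot, models
def ray(p,uv):
    K=np.array(p["camera_matrix"]);R=np.array(p["rotation"]);o=np.array(p["origin"])
    d=R@np.linalg.inv(K)@np.array([uv[0],uv[1],1.]);return o,d
def onz(p,uv,z):
    o,d=ray(p,uv);return o+d*(z-o[2])/d[2]
def proj(p,X):
    c=np.array(p["camera_matrix"])@np.array(p["rotation"]).T@(np.array(X)-np.array(p["origin"]));return c[:2]/c[2]
def tips(q,p,z):
    for r in models.tip_of(q,p):
        u=np.array(r["centre"])*[560,420]
        print(q,p.get("shot"),round(r["conf"],2),u.round(0),(onz(p,u,z)*1000).round(0)[:2])
E
python3 - <<'E'
from h import *
P={n:snapshot(n) for n in("scene","top")}
for n,p in P.items():
    cv2.imwrite(f"pics/{n}0.png",p["img"]);print(n,p["origin"],np.round(p["camera_matrix"],0).tolist())
for n,p in P.items():
    print(n)
    tips("clamp_a",p,0.0);tips("clamp_a_tip",p,.013);tips("edge_left",p,.013);tips("edge_right",p,.013);tips("scrap_tray",p,0);tips("darkbox",p,0)
    for q in("amber_bottle","beaker","screwdriver","vial","reagent_bottle","tape_roll","lens_mount"):tips(q,p,0)
print(robot.get_obs())
E
```

```text
pics
scene [0.83876612 0.46161711 0.81431025] [[384.0, 0.0, 282.0], [0.0, 384.0, 208.0], [0.0, 0.0, 1.0]]
top [0.34086777 0.02335916 1.41911624] [[450.0, 0.0, 275.0], [0.0, 450.0, 213.0], [0.0, 0.0, 1.0]]
sceneTraceback (most recent call last):
  File "<stdin>", line 7, in <module>
  File "h.py", line 13, in tips
    print(q,p.get("shot"),round(r["conf"],2),u.round(0),(onz(p,u,z)*1000).round(0)[:2])
                                                         ~~~^^^^^^^
  File "h.py", line 7, in onz
    o,d=ray(p,uv);return o+d*(z-o[2])/d[2]
                                      ~^^^
IndexError: invalid index to scalar variable.
```

```bash
python3 - <<'E'
from h import *
for n in("scene","top"):
    p=snapshot(n);print(n,p["rotation"],p["origin"],p.keys())
print(robot.get_obs())
E
```

```text
scene [-2.50778418 -0.00346678  2.3957347 ] [0.83876612 0.46161711 0.81431025] dict_keys(['img', 'camera_matrix', 'origin', 'rotation', 'shot'])
top [-3.04985778  0.01492734 -1.59418486] [0.34086777 0.02335916 1.41911624] dict_keys(['img', 'camera_matrix', 'origin', 'rotation', 'shot'])
{'time': 0.25, 'joint_positions': array([-1.38310038e+00,  8.75579402e-02,  1.37139629e+00,  8.78150369e-06,
        1.68358677e+00, -1.03111980e-01]), 'qvel': array([ 0.00031645, -0.0011687 , -0.00633606,  0.00056955,  0.00010307,
        0.00101051]), 'joint_torque': array([-1.40993281e-03, -3.39789963e+01, -3.02173376e+01,  7.14811007e-02,
        2.90021359e-02, -1.10233309e-04]), 'tool_pos': array([ 0.15764832, -0.52668086,  0.20495652]), 'ee_rot': array([-3.14065024e+00, -1.06293502e-04,  2.90808866e-01]), 'wrist_force': array([-0.02973528,  0.04842624,  0.49944194]), 'wrist_torque': array([ 1.63774597e-02, -2.08404465e-05, -2.69083164e-02]), 'width': 0.09404982314530017}
```

View pics/top0.png

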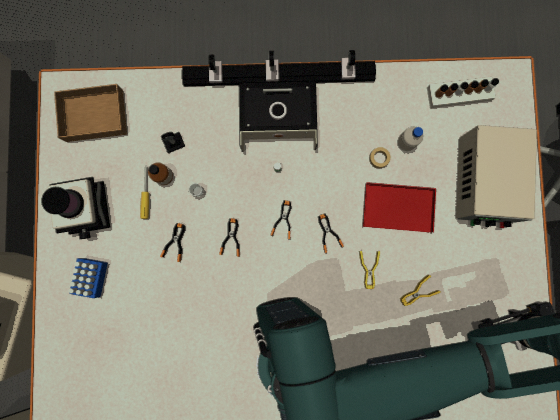

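View pics/scene0.png

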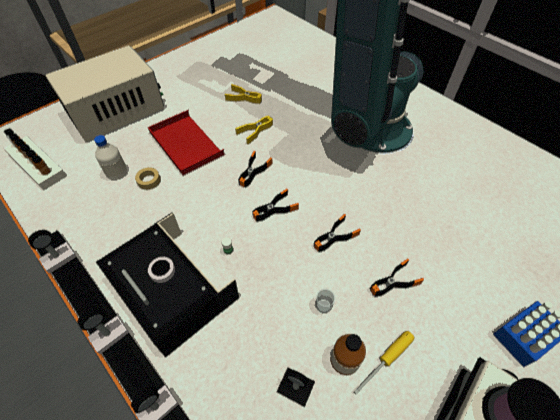

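The top view shows four black/orange clamps at about (174,241), (231,237), (285,219) and (330,232). Two yellow look-alikes, to be left alone, are at (369,270) and (419,291). The box is at (278,120), its edges end near (241,150) and (317,150), the vial is at (278,167), the beaker at (197,190) and the tray at (400,207). The camera rotation comes as rpy.

```bash
sed -i 's/R=np.array(p\["rotation"\])/R=Ro(p)/; s/np.array(p\["rotation"\])\.T/Ro(p).T/' h.py; cat >> h.py <<'E'
from scipy.spatial.transform import Rotation
def Ro(p): return Rotation.from_euler("xyz",p["rotation"]).as_matrix()
E
python3 - <<'E'
from h import *
P={n:snapshot(n) for n in("scene","top")}
for n,p in P.items():
    print(n)
    for q,z in(("clamp_a",0),("clamp_a_tip",.013),("edge_left",.013),("edge_right",.013),("scrap_tray",0),("darkbox",0),("beaker",0),("vial",0),("screwdriver",0),("tape_roll",0)):tips(q,p,z)
p=P["top"];i=p["img"][150:310,140:460];cv2.imwrite("pics/c1.png",cv2.resize(i,(800,400),interpolation=cv2.INTER_CUBIC))
E
```

```text
scene
clamp_a 5 0.96 [329. 240.] [410. 177.]
clamp_a 5 0.9 [271. 212.] [460.  14.]
clamp_a 5 0.88 [387. 284.] [397. 347.]
clamp_a 5 0.87 [256. 128.] [ 278. -256.]
clamp_a 5 0.66 [251. 174.] [ 414. -122.]
clamp_a 5 0.62 [249. 100.] [ 208. -377.]
clamp_a_tip 5 0.97 [374. 292.] [442. 341.]
clamp_a_tip 5 0.37 [382. 363.] [550. 450.]
edge_left 5 0.83 [239. 293.] [666. 138.]
edge_left 5 0.53 [207. 265.] [676.  35.]
edge_left 5 0.18 [380. 364.] [554. 448.]
edge_right 5 0.69 [181. 230.] [665. -88.]
scrap_tray 5 0.76 [186. 144.] [ 478. -346.]
scrap_tray 5 0.16 [380. 362.] [546. 445.]
darkbox 5 0.55 [207. 264.] [673.  26.]
beaker 5 0.59 [320. 306.] [550. 278.]
vial 5 0.61 [238. 294.] [666. 134.]
vial 5 0.44 [227. 250.] [614.  27.]
vial 5 0.39 [378. 291.] [427. 344.]
screwdriver 5 0.96 [381. 364.] [549. 449.]
tape_roll 5 0.71 [148. 181.] [ 640. -294.]
top
clamp_a 6 0.72 [366. 277.] [ 265. -239.]
clamp_a 6 0.71 [234. 238.] [396. 173.]
clamp_a 6 0.64 [415. 292.] [ 213. -388.]
clamp_a 6 0.55 [178. 237.] [401. 350.]
clamp_a 6 0.52 [328. 229.] [ 415. -127.]
clamp_a 6 0.51 [285. 214.] [468.  10.]
clamp_a_tip 6 0.86 [180. 223.] [447. 339.]
clamp_a_tip 6 0.74 [320. 150.] [ 668. -107.]
edge_left 6 0.68 [244. 149.] [677. 133.]
edge_left 6 0.43 [230. 220.] [452. 183.]
edge_left 6 0.42 [288. 205.] [495.  -2.]
edge_right 6 0.72 [180. 225.] [437. 341.]
edge_right 6 0.6 [319. 150.] [ 667. -105.]
scrap_tray 6 0.62 [397. 208.] [ 476. -345.]
darkbox 6 0.75 [279. 152.] [666.  23.]
darkbox 6 0.6 [183. 228.] [431. 334.]
beaker 6 0.59 [199. 189.] [553. 282.]
vial 6 0.59 [275. 166.] [621.  36.]
screwdriver 6 0.74 [144. 193.] [545. 456.]
screwdriver 6 0.6 [233. 220.] [450. 176.]
screwdriver 6 0.36 [178. 237.] [402. 348.]
tape_roll 6 0.57 [380. 156.] [ 645. -299.]
```

View pics/c1.png

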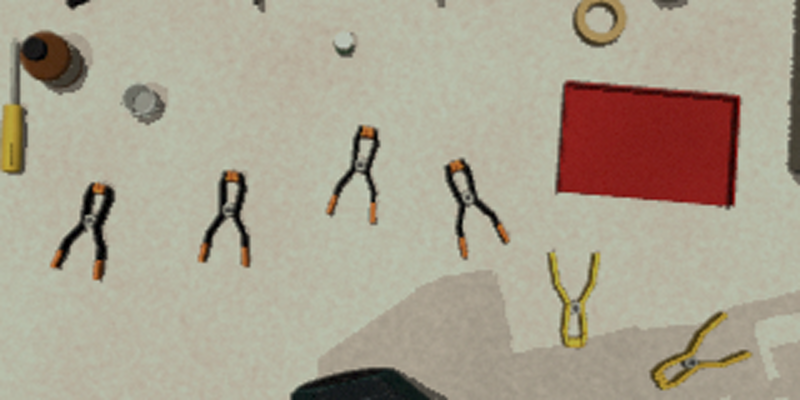

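Crop 1 confirms the four black clamps with orange pads have pivots near full-image (176,237), (232,234), (285,215) and (327,229), all pointing roughly +x. The two look-alikes are entirely yellow. Next I refine the clamps by colour and check the box, edge and tray poses with an overlay.

```bash
cat >> h.py <<'E'
def clamps(p):
    """orange blobs -> positions at z=.02; group by hand"""
    h=cv2.cvtColor(p["img"],cv2.COLOR_BGR2HSV)
    m=cv2.inRange(h,(4,110,110),(18,255,255));n,_,st,c=cv2.connectedComponentsWithStats(m)
    return [(st[i,4],c[i].round(1),(onz(p,c[i],.02)*1000).round(0)[:2]) for i in range(1,n) if st[i,4]>6]
E
python3 - <<'E'
from h import *
P={n:snapshot(n) for n in("scene","top")}
for b in clamps(P["top"]):
    if 190<b[1][1]<290:print(*b)
h=cv2.cvtColor(P["top"]["img"],cv2.COLOR_BGR2HSV)
m=cv2.inRange(h,(0,180,60),(4,255,255))|cv2.inRange(h,(175,180,60),(180,255,255))
n,_,st,c=cv2.connectedComponentsWithStats(m);i=1+st[1:,4].argmax()
cc=max(cv2.findContours(m,0,2)[0],key=cv2.contourArea);box=cv2.boxPoints(cv2.minAreaRect(cc))
print("tray",[(onz(P["top"],b,.012)*1000).round(0)[:2].tolist() for b in box])
def draw(p,img,s,off,x,y,a,col):
    R=np.array([[np.cos(a),-np.sin(a)],[np.sin(a),np.cos(a)]])
    for sy in(115,-115):
        for q,r in(((0,sy,0),(0,sy,90)),((0,sy,90),(40,sy,90)),((0,sy*118/115,90),(193,sy*118/115,90))):
            ps=[]
            for t in(q,r):
                w=R@np.array(t[:2])/1e3+[x,y];u=(proj(p,[*w,t[2]/1e3])-off)*s+s/2;ps.append(tuple(int(v) for v in u))
            cv2.line(img,ps[0],ps[1],col,1)
out=[]
for n,(x0,y0) in(("top",(225,70)),("scene",(90,190))):
    w,hh=(110,100) if n=="top" else (160,150);s=5 if n=="top" else 3.3
    im=cv2.resize(P[n]["img"][y0:y0+hh,x0:x0+w],None,fx=s,fy=s,interpolation=cv2.INTER_CUBIC)
    draw(P[n],im,s,np.array([x0,y0]),.668,.022,0,(0,255,0));out.append(cv2.resize(im,(400,int(im.shape[0]*400/im.shape[1]))))
H=max(o.shape[0] for o in out)
cv2.imwrite("pics/o1.png",np.hstack([cv2.copyMakeBorder(o,0,H-o.shape[0],0,0,0) for o in out]))
E
```

```text
982 [ 58.6 192.7] [550. 722.]
16 [286.4 202.2] [502.   4.]
15 [322.1 215.7] [ 457. -106.]
13 [232.4 219.8] [451. 174.]
16 [178.8 224.8] [439. 342.]
12 [272.  231.5] [411.  51.]
16 [288.5 234.5] [401.  -0.]
16 [341.  242.9] [ 371. -162.]
18 [325.  248.5] [ 355. -112.]
13 [220.5 250.4] [357. 212.]
14 [237.5 252.5] [349. 159.]
13 [161.6 253.2] [352. 395.]
16 [177.9 257.5] [338. 345.]
tray [[423.0, -231.0], [559.0, -249.0], [534.0, -465.0], [398.0, -446.0]]
```

View pics/o1.png

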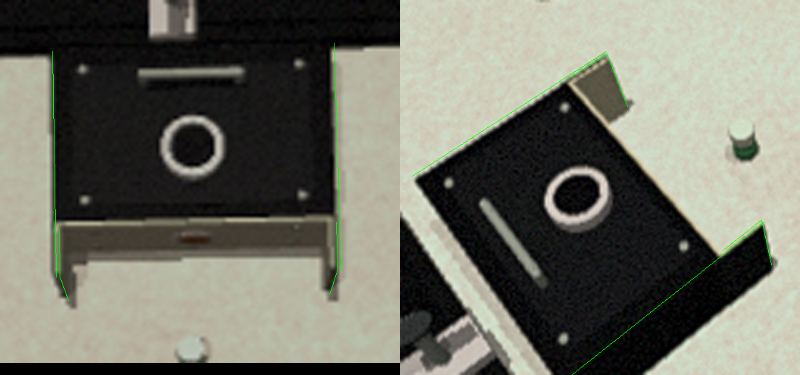

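The overlay fits the box to within about 2 mm: edges near (0.668, 0.137) and (0.667, -0.093), yaw ≈ 0. The tray is centred at (0.478, -0.348) with yaw ≈ -0.12. Squeeze points and yaws from the orange blobs are D (0.372, -0.134, 0.32), C (0.414, 0.024, -0.22), B (0.362, 0.185, -0.12) and A (0.353, 0.368, -0.29). I start with D.

```bash
cat > go.py <<'E'
import sys
from h import *
x,y,z,yaw=map(float,sys.argv[1:5]);o=robot.get_obs()
R=Rotation.from_euler("xyz",o["ee_rot"]);T=Rotation.from_euler("xyz",[np.pi,0,yaw])
d=R.as_matrix().T@(np.array([x,y,z])-o["tool_pos"])*1000;r=np.degrees((R.inv()*T).as_rotvec())
print("d",d.round(0),"|d|",np.linalg.norm(d).round(0),"rot",r.round(1),"t",o["time"],"w",o["width"],"j6",o["joint_positions"][5].round(2),"F",o["wrist_force"].round(1))
E
```

Call:
arm_command(commands="35 -35 13 0 0 0 1; 35 -35 13 0 0 0 1; 35 -35 13 0 0 0 1; 35 -35 13 0 0 0 1; 35 -35 13 0 0 0 1; 35 -35 13 0 0 0 1; 35 -35 13 0 0 0.5 1; 35 -35 13 0 0 0.6 1; 35 -35 13 0 0 0.6 1; 0 0 0 0 0 0 1")

```text
time: 2.7
tool_pos: [0.3771, -0.1259, 0.0854]
ee_rot: [3.135, -0.004, 0.258]
wrist_force: [-0.3, -1.0, 0.0]
width: 0.0938
```

```bash
python3 go.py .3716 -.1342 .005 .319
```

```text
d [-8.  6. 80.] |d| 81.0 rot [ 0.4 -0.2 -3.5] t 2.7 w 0.09375371354565999 j6 0.85 F [-0.3 -1.   0. ]
```

Call:
arm_command(commands="-4 3 30 0 0 -2 1; -4 3 30 0 0 -1.5 1; 0 0 15 0 0 0 1; 0 0 5 0 0 0 0.75; 0 0 0 0 0 0 0.62; 0 0 0 0 0 0 0.6")

```text
time: 3.45
tool_pos: [0.3727, -0.1403, 0.0075]
ee_rot: [3.127, -0.007, 0.319]
wrist_force: [-1.1, 0.0, -0.2]
width: 0.0675
```

Call:
arm_command(commands="0 0 0 0 0 0 0.56; 0 0 0 0 0 0 0.56")

```text
time: 3.7
tool_pos: [0.3734, -0.1408, 0.0086]
ee_rot: [3.125, -0.008, 0.319]
wrist_force: [0.0, -0.6, -1.2]
width: 0.0533
```

Call:
arm_command(commands="0 0 0 0 0 0 0.52; 0 0 0 0 0 0 0.52")

```text
time: 3.95
tool_pos: [0.3735, -0.1407, 0.0087]
ee_rot: [3.125, -0.008, 0.319]
wrist_force: [-0.2, -0.9, -0.3]
width: 0.0487
```

```bash
python3 go.py .3716 -.1342 .005 .319
```

```text
d [ 0. -7.  4.] |d| 8.0 rot [ 1.  -0.5  0. ] t 3.95 w 0.048721695479156515 j6 0.76 F [-0.2 -0.9 -0.3]
```

Call:
arm_command(commands="0 0 0 0 0 0 0.36; 0 0 0 0 0 0 0.36; 0 0 0 0 0 0 0.36")

```text
time: 4.32
tool_pos: [0.3732, -0.1404, 0.0085]
ee_rot: [3.125, -0.008, 0.319]
wrist_force: [0.7, 0.5, -1.1]
width: 0.0337
```

Call:
arm_command(commands="0 0 0 0 0 0 0.0; 0 0 0 0 0 0 0.0")

```text
time: 4.58
tool_pos: [0.3732, -0.1405, 0.0084]
ee_rot: [3.125, -0.008, 0.319]
wrist_force: [0.2, -0.5, -1.1]
width: 0.0274
```

```bash
python3 go.py .3716 -.1342 .005 .319;python3 - <<'E'
from h import *
for _ in range(3):
    p=snapshot("top");o=robot.get_obs();print(o["width"],o["joint_torque"].round(2))
s=snapshot("scene");cv2.imwrite("pics/s2.png",cv2.resize(s["img"][90:250,180:400],(800,582),interpolation=cv2.INTER_CUBIC))
E
```

```text
d [ 0. -7.  3.] |d| 7.0 rot [ 0.9 -0.4  0. ] t 4.575 w 0.02740464686540764 j6 0.76 F [ 0.2 -0.5 -1.1]
0.027852576543852127 [ 2.000e-02 -2.152e+01 -2.743e+01  7.000e-02 -1.100e-01 -0.000e+00]
0.027625105408262667 [ 2.000e-02 -2.153e+01 -2.744e+01  7.000e-02 -1.100e-01 -1.000e-02]
0.027510104476133924 [ 2.000e-02 -2.153e+01 -2.745e+01  7.000e-02 -1.100e-01 -1.000e-02]
```

View pics/s2.png

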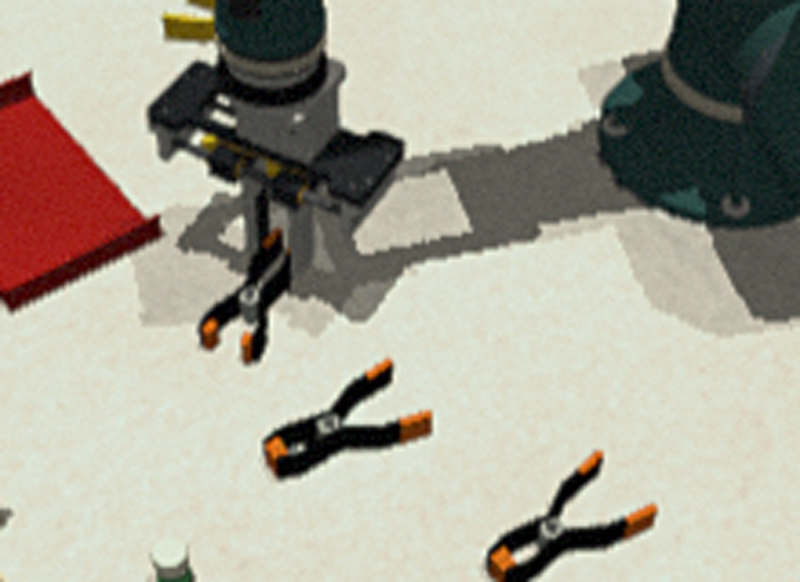

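The scene crop shows the first clamp fully squeezed with its pads apart at crop (230,335), and the others untouched. It offered little resistance, so I compare it with its neighbour C at the same opening targets.

Call:
arm_command(commands="0 0 0 0 0 0 0.8; 0 0 0 0 0 0 0.8; 0 0 0 0 0 0 0.8; 0 0 -40 0 0 0 0.9; 0 -20 -25 0 0 8 1; 0 -30 0 0 0 8 1; 0 -30 0 0 0 8 1; 0 -30 0 0 0 7 1; 0 -30 0 0 0 0 1; 0 0 0 0 0 0 1")

```text
time: 6.02
tool_pos: [0.3726, 0.0006, 0.0764]
ee_rot: [3.132, -0.022, -0.243]
wrist_force: [-0.5, 0.1, -1.1]
width: 0.094
```

```bash
python3 go.py .414 .024 .005 -.22
```

```text
d [ 33. -33.  72.] |d| 86.0 rot [ 0.5 -1.3 -1.3] t 6.025 w 0.09399693511371345 j6 1.67 F [-0.5  0.1 -1.1]
```

Call:
arm_command(commands="18 -18 20 0.3 -0.7 -1 1; 15 -15 25 0.2 -0.6 -0.3 1; 0 0 20 0 0 0 1; 0 0 6 0 0 0 0.75; 0 0 0 0 0 0 0.62; 0 0 0 0 0 0 0.6")

```text
time: 6.78
tool_pos: [0.4167, 0.0203, 0.0068]
ee_rot: [3.138, -0.006, -0.221]
wrist_force: [0.6, -0.2, -0.1]
width: 0.0677
```

Call:
arm_command(commands="0 0 0 0 0 0 0.56; 0 0 0 0 0 0 0.56")

```text
time: 7.02
tool_pos: [0.4174, 0.0199, 0.0081]
ee_rot: [3.138, -0.009, -0.222]
wrist_force: [-0.8, 0.1, -0.5]
width: 0.0526
```

Call:
arm_command(commands="0 0 0 0 0 0 0.52; 0 0 0 0 0 0 0.52")

```text
time: 7.28
tool_pos: [0.4175, 0.02, 0.0084]
ee_rot: [3.139, -0.009, -0.222]
wrist_force: [-0.8, 0.1, -1.1]
width: 0.0489
```

Call:
arm_command(commands="0 0 0 0 0 0 0.36; 0 0 0 0 0 0 0.36; 0 0 0 0 0 0 0.36")

```text
time: 7.65
tool_pos: [0.4173, 0.0201, 0.0082]
ee_rot: [3.139, -0.009, -0.221]
wrist_force: [-0.5, 1.0, -1.2]
width: 0.0337
```

Call:
arm_command(commands="0 0 0 0 0 0 0.0; 0 0 0 0 0 0 0.0")

```text
time: 7.9
tool_pos: [0.4174, 0.0201, 0.0082]
ee_rot: [3.139, -0.009, -0.221]
wrist_force: [-0.5, 0.7, -0.6]
width: 0.0288
```

```bash
python3 - <<'E'
from h import *
for _ in range(4):
    p=snapshot("top");o=robot.get_obs();print(o["width"],o["time"],o["wrist_force"].round(1),o["wrist_torque"].round(2))
E
```

```text
0.028583903166660134 7.95 [ 0.5  0.4 -1.6] [ 0.   -0.    0.03]
0.028531338008816975 8.0 [ 0.1  0.3 -0.6] [ 0.04  0.07 -0.04]
0.028554428537052423 8.05 [ 0.2  0.  -0.6] [ 0.05  0.06 -0.05]
0.028507079048057826 8.1 [-0.3 -0.3 -0.8] [0.06 0.06 0.03]
```

Call:
arm_command(commands="0 0 0 0 0 0 0.48;0 0 0 0 0 0 0.48;0 0 0 0 0 0 0.48")

```text
time: 8.48
tool_pos: [0.4174, 0.0201, 0.0083]
ee_rot: [3.138, -0.009, -0.221]
wrist_force: [-0.0, 0.5, -0.1]
width: 0.0452
```

Call:
arm_command(commands="0 0 0 0 0 0 0.44")

```text
time: 8.6
tool_pos: [0.4174, 0.0201, 0.0083]
ee_rot: [3.139, -0.009, -0.221]
wrist_force: [1.0, 0.3, -0.7]
width: 0.0418
```

Call:
arm_command(commands="0 0 0 0 0 0 0.42")

```text
time: 8.72
tool_pos: [0.4174, 0.0201, 0.0082]
ee_rot: [3.139, -0.009, -0.221]
wrist_force: [0.0, -0.5, -0.1]
width: 0.0398
```

Call:
arm_command(commands="0 0 0 0 0 0 0.0")

```text
time: 8.85
tool_pos: [0.4174, 0.0201, 0.0082]
ee_rot: [3.139, -0.009, -0.221]
wrist_force: [-0.9, 0.6, -0.8]
width: 0.0329
```

```bash
python3 - <<'E'
from h import *
for _ in range(4):
    o=robot.get_obs();print(o["width"],o["time"]);p=snapshot("top")
E
```

```text
0.03294104448534948 8.85
0.029237601818077743 8.9
0.028483605881027267 8.95
0.028788428894057555 9.0
```

The opening follows its target stiffly, so width alone does not show the spring force. My plan is to put a clamp on an edge and push it along the sheet. Pad friction (about 16 N per pad against 4 N) should then show in the wrist force. C goes to the right edge first.

Call:
arm_command(commands="0 0 -22 0 0 0 0; 0 0 -22 0 0 0 0; 34 21 0 0 0 -3 0; 34 21 0 0 0 -3 0; 34 21 0 0 0 -3.5 0; 30 20 0 0 0 -3 0; 0 0 0 0 0 0 0")

```text
time: 9.93
tool_pos: [0.538, -0.0828, 0.0533]
ee_rot: [3.137, -0.005, 0.005]
wrist_force: [0.2, -0.1, -1.2]
width: 0.0285
```

```bash
python3 go.py .545 -.093 .009 0; python3 - <<'E'
from h import *
a=snapshot("top");b=snapshot("scene")
i=cv2.resize(a["img"][130:270,250:360],(440,560),interpolation=cv2.INTER_CUBIC);j=cv2.resize(b["img"][160:290,130:270],(360,334),interpolation=cv2.INTER_CUBIC)
cv2.imwrite("pics/t3.png",np.hstack([i,cv2.copyMakeBorder(j,0,226,0,0,0)]))
for q in clamps(a):
    if 150<q[1][1]<270 and q[1][0]>150:print(*q)
E
```

```text
d [ 7. 10. 44.] |d| 46.0 rot [ 0.3 -0.3  0.3] t 9.925 w 0.028546503978933175 j6 1.31 F [ 0.2 -0.1 -1.2]
1140 [518.7 186.3] [ 533. -720.]
17 [322.2 216.9] [ 453. -106.]
14 [232.5 220. ] [450. 173.]
17 [178.9 224.8] [439. 341.]
16 [341.8 243.2] [ 370. -164.]
13 [220.5 250.4] [357. 212.]
15 [237.5 252.3] [349. 159.]
12 [161.8 253.1] [352. 395.]
18 [178.  257.7] [337. 344.]
```

View pics/t3.png

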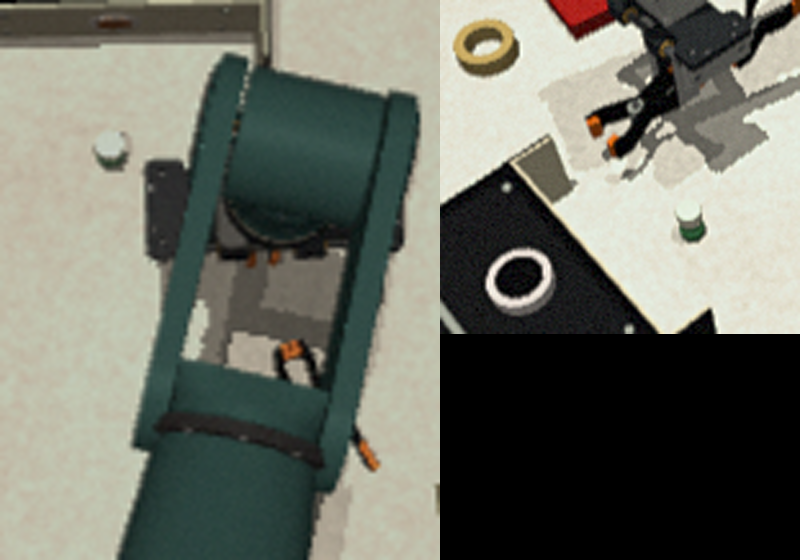

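The top crop shows the clamp held straight, with its handle ends at (252,258) and (275,255), and the vial clear at (112,150). The scene crop shows the pads parted at (593,125) and (613,147), in front of the right edge at (575,180). Now I lower it and measure the pads against the edge.

Call:
arm_command(commands="2 4 20 0 0 0 0; 2 4 18 0.3 -0.3 0.3 0; 2 2 4 0 0 0 0; 0 0 0 0 0 0 0")

```text
time: 10.52
tool_pos: [0.5402, -0.0891, 0.0099]
ee_rot: [-3.139, 0.003, 0.002]
wrist_force: [-0.4, 1.2, -0.8]
width: 0.0286
```

```bash
python3 go.py .593 -.093 .008 0; python3 - <<'E'
from h import *
b=snapshot("scene");h=cv2.cvtColor(b["img"],cv2.COLOR_BGR2HSV)
m=cv2.inRange(h,(4,110,90),(18,255,255));n,_,st,c=cv2.connectedComponentsWithStats(m)
for i in range(1,n):
    if st[i,4]>4 and 140<c[i][0]<300 and 160<c[i][1]<260:print(st[i,4],c[i].round(1),(onz(b,c[i],.018)*1000).round(0)[:2])
print(proj(b,[.667,-.093,.013]),proj(b,[.667,-.093,.09]))
E
```

```text
d [53.  4.  2.] |d| 53.0 rot [-0.2  0.2  0.1] t 10.525 w 0.028599369176178183 j6 1.3 F [-0.4  1.2 -0.8]
32 [269.5 161.1] [ 353. -111.]
36 [190.2 217.8] [ 629. -100.]
17 [196.6 224.5] [630. -72.]
[179.74683245 229.00971674] [172.79245558 210.84000881]
```

Call:
arm_command(commands="12 2 1 0 0 0 0; 15 2 0 0 0 0 0; 13 1 0 0 0 0 0; 13 0 0 0 0 0 0; 0 0 1 0 0 0 0; 0 0 0 0 0 0 0")

```text
time: 11.32
tool_pos: [0.5988, -0.0942, 0.0102]
ee_rot: [-3.14, -0.002, 0.003]
wrist_force: [-1.0, 0.0, -1.1]
width: 0.0284
```

```bash
python3 go.py .593 -.093 .008 0; python3 - <<'E'
from h import *
b=snapshot("scene");h=cv2.cvtColor(b["img"],cv2.COLOR_BGR2HSV)
m=cv2.inRange(h,(4,110,90),(18,255,255));n,_,st,c=cv2.connectedComponentsWithStats(m)
for i in range(1,n):
    if st[i,4]>3 and 140<c[i][0]<300 and 160<c[i][1]<260:print(st[i,4],c[i].round(1),(onz(b,c[i],.018)*1000).round(0)[:2])
cv2.imwrite("pics/s4.png",cv2.resize(b["img"][170:260,130:250],(800,600),interpolation=cv2.INTER_CUBIC))
E
```

```text
d [-6. -1.  2.] |d| 6.0 rot [-0.1 -0.1  0.2] t 11.325 w 0.0283580439100575 j6 1.32 F [-1.   0.  -1.1]
31 [269.3 160.8] [ 352. -112.]
40 [242.8 180.2] [ 453. -107.]
21 [175.5 236. ] [687. -79.]
```

View pics/s4.png

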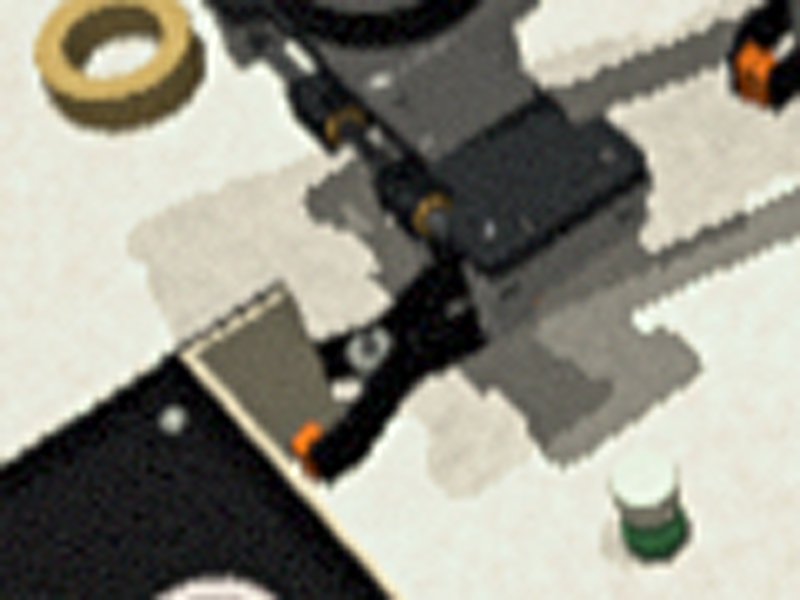

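The crop shows the sheet between the pads, with the left pad at (310,447) inside the lip and the pivot at (368,345) ahead of the edge. I back out 4 mm, lower, release, move behind the tails and do the push test.

Call:
arm_command(commands="-4 0 3 0 0 0 0; 0 0 1 0 0 0 0; 0 0 0 0 0 0 0.8; 0 0 0 0 0 0 0.8; 0 0 0 0 0 0 0.8; 0 0 0 0 0 0 0.8; -18 0 -1 0 0 0 0.8; -20 0 -1 0 0 0 0.7; 0 0 0 0 0 0 0.4; 0 0 0 0 0 0 0.4; 0 0 0 0 0 0 0.4; 0 0 0 0 0 0 0.4")

```text
time: 12.88
tool_pos: [0.5573, -0.0947, 0.0087]
ee_rot: [-3.14, -0.004, 0.003]
wrist_force: [0.4, -0.5, 0.2]
width: 0.0381
```

Call:
arm_command(commands="3 0 0 0 0 0 0.4; 2 0 0 0 0 0 0.4")

```text
time: 13.12
tool_pos: [0.5606, -0.0946, 0.0086]
ee_rot: [-3.14, 0.001, 0.003]
wrist_force: [-8.1, 0.4, 6.9]
width: 0.0378
```

Call:
arm_command(commands="3 0 0 0 0 0 0.4; 2 0 0 0 0 0 0.4")

```text
time: 13.38
tool_pos: [0.5609, -0.0942, 0.0085]
ee_rot: [-3.139, 0.013, 0.004]
wrist_force: [-5.9, -0.8, 3.6]
width: 0.0375
```

Call:
arm_command(commands="6 0 0 0 -0.7 0 0.4")

```text
time: 13.5
tool_pos: [0.5639, -0.0937, 0.0084]
ee_rot: [-3.138, 0.033, 0.005]
wrist_force: [-8.4, 0.9, 6.7]
width: 0.0374
```

Call:
arm_command(commands="6 0 0 0 0 0 0.4; 6 0 0 0 0 0 0.4")

```text
time: 13.75
tool_pos: [0.5703, -0.0925, 0.0084]
ee_rot: [-3.135, 0.048, 0.006]
wrist_force: [-8.5, 0.9, 7.1]
width: 0.0377
```

Call:
arm_command(commands="-12 0 -2 0 0 0 0.4; -20 -10 -25 0 0 0 0.6; -20 -40 -40 0 0 1 1; -25 -45 -10 0 0 1 1; -30 -45 0 0 0 1 1; -30 -45 0 0 0 1 1; -30 -45 0 0 0 1 1; -30 -40 0 0 0 1 1; 0 0 0 0 0 0 1")

```text
time: 14.88
tool_pos: [0.384, 0.1909, 0.0992]
ee_rot: [-3.135, 0.035, -0.105]
wrist_force: [-0.4, -0.1, 0.0]
width: 0.0938
```

```bash
python3 go.py .3616 .1845 .006 -.117; python3 - <<'E'
from h import *
b=snapshot("scene");h=cv2.cvtColor(b["img"],cv2.COLOR_BGR2HSV)
m=cv2.inRange(h,(4,110,90),(18,255,255));n,_,st,c=cv2.connectedComponentsWithStats(m)
for i in range(1,n):
    if st[i,4]>3 and 140<c[i][0]<300 and 160<c[i][1]<260:print(st[i,4],c[i].round(1),(onz(b,c[i],.018)*1000).round(0)[:2])
for q in clamps(snapshot("top")):
    if 150<q[1][1]<200 and 270<q[1][0]<350:print(*q)
E
```

```text
d [-18.   9.  94.] |d| 96.0 rot [-0.4  2.   0.7] t 14.875 w 0.09382898645571766 j6 1.99 F [-0.4 -0.1  0. ]
33 [269.  160.2] [ 351. -114.]
39 [242.8 180.2] [ 453. -107.]
20 [198.  205.7] [ 593. -118.]
53 [209.  217.2] [594. -69.]
15 [172.5 234.7] [690. -88.]
15 [309.5 172.3] [595. -71.]
16 [323.2 171.6] [ 596. -114.]
```

Call:
arm_command(commands="-9 4 30 0 1 0.4 1; -9 4 30 0 1 0.3 1; 0 1 20 0 0 0 0.9; 0 0 13 0 0 0 0.75; 0 0 3 0 0 0 0.5; 0 0 0 0 0 0 0; 0 0 0 0 0 0 0; 0 0 0 0 0 0 0; 0 0 0 0 0 0 0")

```text
time: 16.1
tool_pos: [0.3725, 0.1768, 0.0033]
ee_rot: [-3.135, -0.01, -0.134]
wrist_force: [-0.7, -0.6, -1.3]
width: 0.0309
```

```bash
python3 go.py .545 .137 .05 0; python3 - <<'E'
from h import *
p=snapshot("top")
for q in clamps(p):
    if 190<q[1][1]<290 and 200<q[1][0]<260:print(*q)
E
```

```text
d [177.  16. -45.] |d| 183.0 rot [-0.3 -0.6 -7.7] t 16.1 w 0.03094022648408735 j6 2.01 F [-0.7 -0.6 -1.3]
8 [227.5 218.5] [455. 189.]
8 [236.8 218.5] [455. 160.]
```

Call:
arm_command(commands="0 0 -20 0 0 0 0; 20 2 -8 -0.2 -0.4 -1 0; 35 3 0 0 0 -2 0; 40 3 0 0 0 -2 0; 40 3 0 0 0 -2 0; 30 3 0 0 0 -0.7 0; 0 0 0 0 0 0 0")

```text
time: 17.02
tool_pos: [0.5395, 0.1509, 0.0323]
ee_rot: [-3.14, -0.003, 0.008]
wrist_force: [-0.0, 0.5, -0.4]
width: 0.0307
```

```bash
cat > lk.py <<'E'
from h import *
import sys
z=float(sys.argv[1]);x0,x1,y0,y1=map(int,sys.argv[2:6])
b=snapshot("scene");h=cv2.cvtColor(b["img"],cv2.COLOR_BGR2HSV)
m=cv2.inRange(h,(4,110,90),(18,255,255));n,_,st,c=cv2.connectedComponentsWithStats(m)
for i in range(1,n):
    if st[i,4]>3 and x0<c[i][0]<x1 and y0<c[i][1]<y1:print(st[i,4],c[i].round(1),(onz(b,c[i],z)*1000).round(0)[:2])
if len(sys.argv)>6: cv2.imwrite(sys.argv[6],cv2.resize(b["img"][y0:y1,x0:x1],(800,int(800*(y1-y0)/(x1-x0))),interpolation=cv2.INTER_CUBIC))
E
python3 go.py .545 .137 .005 0; python3 lk.py .05 220 380 220 330 pics/s5.png
```

```text
d [ 5. 14. 27.] |d| 31.0 rot [-0.1 -0.2  0.4] t 17.025 w 0.030663952644808926 j6 1.73 F [-0.   0.5 -0.4]
42 [254.8 276.1] [624. 147.]
26 [264.7 284.2] [620. 176.]
54 [374.5 288.9] [455. 343.]
```

View pics/s5.png

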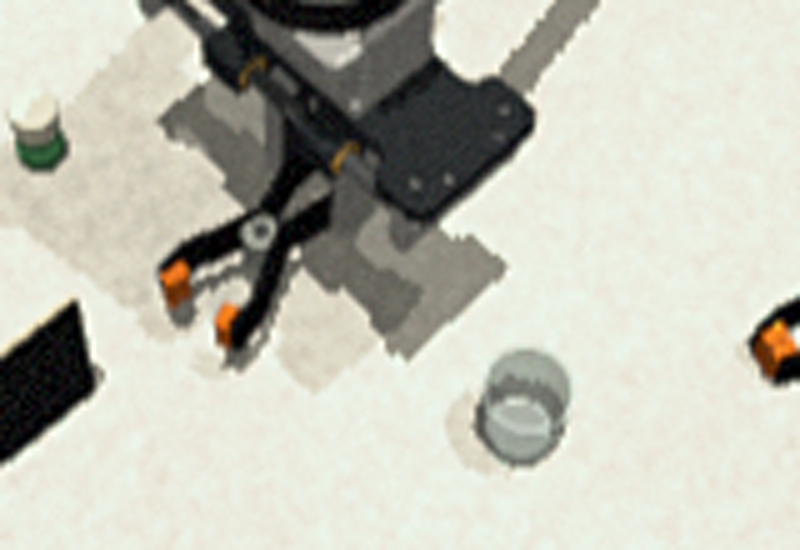

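The pads are parted at crop (175,283) and (228,325). The clamp sits about 0.1 rad turned in the grip, so I turn to correct, shift and lower.

Call:
arm_command(commands="0 7 12 0 0 3 0; 0 7 10 0 0 2 0; 0 1 3 0 0 0 0; 0 0 0 0 0 0 0")

```text
time: 17.58
tool_pos: [0.5336, 0.1368, 0.0059]
ee_rot: [-3.139, 0.002, -0.08]
wrist_force: [-0.4, -0.0, -0.6]
width: 0.0311
```

```bash
python3 go.py .545 .137 .004 -.085; python3 lk.py .02 220 380 220 330; python3 -c "
from h import *
b=snapshot('scene');print(proj(b,[.668,.137,.013]))"
```

```text
d [11. -1.  2.] |d| 12.0 rot [-0.1  0.1  0.3] t 17.575 w 0.03107058806849134 j6 1.8 F [-0.4 -0.  -0.6]
38 [251.7 273.3] [616. 124.]
22 [260.  281.6] [615. 153.]
54 [374.5 288.9] [440. 338.]
[237.64673532 293.00464451]
```

Call:
arm_command(commands="16 -1 0 0 0 0 0; 17 -1.5 0 0 0 0 0; 17 -1.5 0 0 0 0 0; 14 -1 0 0 0 0 0; 0 0 0 0 0 0 0; 0 0 0 0 0 0 0")

```text
time: 18.42
tool_pos: [0.601, 0.1385, 0.0092]
ee_rot: [-3.138, -0.003, -0.077]
wrist_force: [1.0, -0.4, -2.0]
width: 0.0306
```

```bash
python3 go.py .599 .137 .004 -.08; python3 lk.py .02 200 300 220 320
```

```text
d [-2.  2.  5.] |d| 6.0 rot [-0.2 -0.2  0.2] t 18.425 w 0.03055375255451967 j6 1.78 F [ 1.  -0.4 -2. ]
26 [237.  300.3] [681. 152.]
```

Call:
arm_command(commands="0 1 5 0 0 0 0; 0 0 2 0 0 0 0; 0 0 0 0 0 0 0.8; 0 0 0 0 0 0 0.8; 0 0 0 0 0 0 0.8; 0 0 0 0 0 0 0.8; -20 1 -2 0 0 -2 0.8; -22 1.5 -2 0 0 -2.5 0.7; 0 0 0 0 0 0 0.4; 0 0 0 0 0 0 0.4; 0 0 0 0 0 0 0.4; 0 0 0 0 0 0 0.4")

```text
time: 19.98
tool_pos: [0.5595, 0.1377, 0.0069]
ee_rot: [-3.137, -0.006, 0.002]
wrist_force: [-2.1, 2.1, 1.0]
width: 0.0377
```

```bash
python3 go.py .560 .137 .0085 0; python3 lk.py .02 200 380 220 340;python3 - <<'E'
from h import *
for q in clamps(snapshot("top")):
    if 150<q[1][1]<220 and 200<q[1][0]<350:print(*q)
E
```

```text
d [ 1.  1. -2.] |d| 2.0 rot [-0.3 -0.3  0.1] t 19.975 w 0.03771004733602197 j6 1.71 F [-2.1  2.1  1. ]
24 [260.8 261.6] [581. 115.]
59 [274.1 275.7] [582. 163.]
54 [374.5 288.9] [440. 338.]
28 [235.2 298.4] [681. 146.]
15 [309.5 172.3] [595. -71.]
16 [323.2 171.6] [ 596. -114.]
17 [322.3 217.2] [ 452. -107.]
```

Call:
arm_command(commands="3 0 0 0 0 0 0.4; 2 0 0 0 0 0 0.4; 3 0 0 0 0 0 0.4; 2 0 0 0 0 0 0.4")

```text
time: 20.58
tool_pos: [0.5594, 0.1378, 0.0067]
ee_rot: [-3.138, 0.019, 0.005]
wrist_force: [-6.2, -0.6, 4.4]
width: 0.0375
```

Call:
arm_command(commands="6 0 0 0 -0.7 0 0.4")

```text
time: 20.7
tool_pos: [0.5592, 0.1378, 0.0068]
ee_rot: [-3.139, 0.046, 0.005]
wrist_force: [-20.9, -1.1, 15.7]
width: 0.0375
```

Call:
arm_command(commands="6 0 0 0 0 0 0.4; 6 0 0 0 0 0 0.4")

```text
time: 20.95
tool_pos: [0.5587, 0.1378, 0.0069]
ee_rot: [-3.141, 0.077, 0.007]
wrist_force: [-16.9, -0.4, 11.9]
width: 0.0373
```

B holds against 21 N without sliding, while C slid at 8.5 N, so B is firm and C is weak. C goes to the tray.

Call:
arm_command(commands="-14 0 -2 0 2.2 0 0.4; -6 0 -40 0 2.2 0 0.8; 0 30 -40 0 0 0 1; 5 48 0 0 0 0 1; 10 48 0 0 0 0 1; 10 48 0 0 0 0 1; 10 45 0 0 0 0 1; 0 0 0 0 0 0 1")

```text
time: 21.95
tool_pos: [0.5824, -0.0897, 0.095]
ee_rot: [3.135, -0.014, 0.008]
wrist_force: [-0.5, 0.2, 0.3]
width: 0.094
```

```bash
python3 go.py .604 -.0925 .006 0
```

```text
d [20.  2. 89.] |d| 92.0 rot [ 0.4 -0.8  0.5] t 21.95 w 0.09404867214323243 j6 1.32 F [-0.5  0.2  0.3]
```

Call:
arm_command(commands="10 1 30 0.2 -0.4 0.3 1; 10 1 30 0.2 -0.4 0.2 1; 0 0 20 0 0 0 0.9; 0 0 9 0 0 0 0.7; 0 0 0 0 0 0 0; 0 0 0 0 0 0 0; 0 0 0 0 0 0 0; 0 0 0 0 0 0 0; 0 0 0 0 0 0 0; -25 0 -5 0 0 0 0; -35 0 -10 0 0 0 0; -20 0 -30 0 0 0 0")

```text
time: 23.45
tool_pos: [0.5234, -0.0885, 0.0502]
ee_rot: [-3.14, -0.003, 0.002]
wrist_force: [0.7, -0.1, -1.1]
width: 0.029
```

```bash
python3 go.py .427 -.388 .045 -.12; python3 lk.py .055 130 300 150 280
```

```text
d [-97. 299.   4.] |d| 315.0 rot [-0.1 -0.2  7. ] t 23.45 w 0.02898660219569269 j6 1.29 F [ 0.7 -0.1 -1.1]
14 [252.6 152.6] [ 388. -139.]
36 [269.3 160. ] [373. -87.]
8 [243.1 184.1] [479. -70.]
34 [192.5 203.4] [ 610. -106.]
21 [198.6 210.6] [612. -78.]
27 [261.1 261.4] [591. 131.]
53 [273.9 275.6] [594. 176.]
```

Call:
arm_command(commands="-14 43 0 0 0 1 0; -14 43 0 0 0 1 0; -14 43 0 0 0 1 0; -14 43 0 0 0 1 0; -14 43 0 0 0 1 0; -11 43 0 0 0 1 0; -8 38 0 0 0 1 0; 0 0 0 0 0 0 0")

```text
time: 24.5
tool_pos: [0.4215, -0.3909, 0.0567]
ee_rot: [3.139, -0.02, -0.123]
wrist_force: [-0.4, 0.8, -1.4]
width: 0.0289
```

```bash
python3 go.py .427 -.388 .009 -.12
```

```text
d [ 4. -4. 48.] |d| 48.0 rot [ 0.2 -1.1 -0.2] t 24.5 w 0.028873410855658806 j6 0.84 F [-0.4  0.8 -1.4]
```

Call:
arm_command(commands="2 -2 20 0.1 -0.5 0 0; 2 -2 20 0.1 -0.5 0 0; 0 0 8 0 0 0 0; 0 0 2 0 0 0 0.4; 0 0 0 0 0 0 0.74; 0 0 0 0 0 0 0.74; 0 0 0 0 0 0 0.74; 0 0 -35 0 0 0 0.74; 0 -20 -40 0 0 -8 0.9; -15 -45 0 0 0 -8 1; -15 -45 0 0 0 -9 1; 0 0 0 0 0 0 1")

```text
time: 26.0
tool_pos: [0.3916, -0.273, 0.0801]
ee_rot: [-3.136, -0.001, 0.335]
wrist_force: [0.5, -0.4, 0.6]
width: 0.0941
```

```bash
python3 go.py .369 -.136 .006 .333;python3 - <<'E'
from h import *
p=snapshot("top")
for q in clamps(p):
    if 150<q[1][1]<260 and 290<q[1][0]<450:print(*q)
E
```

```text
d [  24. -136.   75.] |d| 157.0 rot [-0.3 -0.1  0.1] t 26.0 w 0.09407502533065559 j6 0.51 F [ 0.5 -0.4  0.6]
17 [414.4 194.6] [ 516. -395.]
17 [322.3 217.2] [ 452. -107.]
16 [341.8 243.2] [ 370. -164.]
18 [326.  249.5] [ 352. -115.]
```

Call:
arm_command(commands="8 -45 0 0 0 0 1; 8 -46 0 0 0 0 1; 8 -46 5 0 0 0 1; 0 -1 30 0 0 0 1; 0 0 25 0 0 0 1; 0 0 12 0 0 0 0.8; 0 0 3 0 0 0 0.5; 0 0 0 0 0 0 0; 0 0 0 0 0 0 0; 0 0 0 0 0 0 0; 0 0 0 0 0 0 0; 0 0 0 0 0 0 0")

```text
time: 27.55
tool_pos: [0.3792, -0.1414, 0.0084]
ee_rot: [3.134, -0.01, 0.319]
wrist_force: [0.1, 0.3, -1.0]
width: 0.0297
```

```bash
python3 go.py .530 -.093 .045 0;python3 - <<'E'
from h import *
p=snapshot("top")
for q in clamps(p):
    if 150<q[1][1]<260 and 290<q[1][0]<450:print(*q)
E
```

```text
d [159.   2. -35.] |d| 163.0 rot [ 0.3 -0.6 18.3] t 27.55 w 0.029664882460598428 j6 0.75 F [ 0.1  0.3 -1. ]
17 [414.4 194.6] [ 516. -395.]
8 [326.1 212.9] [ 465. -119.]
10 [317.9 217.4] [452. -93.]
21 [403.7 225.3] [ 421. -358.]
19 [420.7 227.6] [ 412. -410.]
```

Call:
arm_command(commands="0 0 -20 0 0 0 0; 20 0 -5 0 -0.3 0 0; 22 1 0 0 -0.3 5.8 0; 41 -3 0 0 0 5.8 0; 41 -7 0 0 0 5.8 0; 40 -11 0 0 0 5.8 0; 0 0 0 0 0 0 0")

```text
time: 28.48
tool_pos: [0.5422, -0.0933, 0.033]
ee_rot: [3.134, -0.001, -0.101]
wrist_force: [-1.3, -0.3, -1.7]
width: 0.0298
```

```bash
python3 go.py .540 -.093 .010 -.09;python3 lk.py .045 130 240 170 280
```

```text
d [-2. -0. 23.] |d| 23.0 rot [ 0.4 -0.  -0.6] t 28.475 w 0.02982137140394267 j6 1.4 F [-1.3 -0.3 -1.7]
35 [187.5 210.7] [ 629. -103.]
21 [193.8 216.8] [629. -78.]
```

Call:
arm_command(commands="0 0 12 0.4 0 -0.3 0; 0 0 11 0 0 -0.3 0; 13 -1 2 0 0 0 0; 15 -1.5 0 0 0 0 0; 14 -1.5 0 0 0 0 0; 9 -1 0 0 0 0 0; 0 0 0 0 0 0 0")

```text
time: 29.4
tool_pos: [0.5887, -0.0955, 0.0074]
ee_rot: [3.14, 0.006, -0.092]
wrist_force: [0.6, -0.5, 1.1]
width: 0.0294
```

```bash
python3 go.py .594 -.093 .0085 -.09;python3 lk.py .02 130 240 170 280
```

```text
d [ 5. -3. -1.] |d| 6.0 rot [ 0.1  0.3 -0.1] t 29.4 w 0.029412452662463152 j6 1.41 F [ 0.6 -0.5  1.1]
22 [178.5 232.3] [676. -82.]
```

Call:
arm_command(commands="6 -2 0 0 0 0 0; 0 0 1 0 0 0 0; 0 0 0 0 0 0 0.8; 0 0 0 0 0 0 0.8; 0 0 0 0 0 0 0.8; 0 0 0 0 0 0 0.8; -18 1 -1 0 0 -2.5 0.8; -20 1 -1 0 0 -2.5 0.7; 0 0 0 0 0 0 0.4; 0 0 0 0 0 0 0.4; 0 0 0 0 0 0 0.4; 0 0 0 0 0 0 0.4")

```text
time: 30.95
tool_pos: [0.5572, -0.0932, 0.0074]
ee_rot: [3.141, 0.006, -0.003]
wrist_force: [0.7, -0.5, 0.2]
width: 0.0375
```

```bash
python3 go.py .560 -.093 .0085 0; python3 lk.py .02 130 280 170 280;python3 - <<'E'
from h import *
for q in clamps(snapshot("top")):
    if 150<q[1][1]<210 and 200<q[1][0]<350:print(*q)
E
```

```text
d [ 3. -0. -1.] |d| 3.0 rot [ 0.   0.3 -0.2] t 30.95 w 0.03753749973822808 j6 1.31 F [ 0.7 -0.5  0.2]
19 [201.2 203.3] [ 583. -118.]
64 [212.9 214.9] [583. -67.]
19 [175.8 232.9] [682. -85.]
27 [261.1 261.4] [580. 116.]
53 [273.9 275.6] [582. 163.]
14 [235.5 178. ] [582. 162.]
15 [249.4 177.3] [584. 118.]
```

Call:
arm_command(commands="5 0 0 0 0 0 0.4; 3 0 0 0 0 0 0.4")

```text
time: 31.3
tool_pos: [0.5609, -0.0927, 0.0071]
ee_rot: [-3.141, 0.017, -0.002]
wrist_force: [-8.3, 1.0, 6.4]
width: 0.0374
```

Call:
arm_command(commands="6 0 0 0 0 0 0.4")

```text
time: 31.42
tool_pos: [0.5639, -0.0921, 0.007]
ee_rot: [-3.14, 0.025, -0.002]
wrist_force: [-9.2, 0.9, 5.9]
width: 0.0377
```

Call:
arm_command(commands="6 0 0 0 0 0 0.4; 6 0 0 0 0 0 0.4")

```text
time: 31.68
tool_pos: [0.5701, -0.0909, 0.0069]
ee_rot: [-3.137, 0.041, -0.0]
wrist_force: [-9.3, 1.7, 7.9]
width: 0.0376
```

```bash
python3 go.py .560 -.093 .0085 0; python3 lk.py .02 130 280 170 280
```

```text
d [-10.   2.  -1.] |d| 10.0 rot [-0.3  2.3 -0. ] t 31.675 w 0.03760518243653199 j6 1.32 F [-9.3  1.7  7.9]
16 [197.9 206. ] [ 594. -116.]
59 [209.8 218. ] [594. -65.]
16 [172.6 234.6] [690. -86.]
27 [260.9 261.6] [581. 116.]
54 [274.  275.5] [582. 163.]
```

D slides at 9 N, so it is weak too, and A must be the second firm one. D goes to the tray.

Call:
arm_command(commands="-10 0 -1 0 1.2 0 0.5; 0 0 0 0 1.1 0 0.8; 0 0 0 0 0 0 0.8; 0 0 0 0 0 0 0.8; 15 0 0 0 0 0 0.8; 15 0 0 0 0 0 0.8; 13 1 0 0 0 0 0.5; 0 0 0 0 0 0 0; 0 0 0 0 0 0 0; 0 0 0 0 0 0 0; 0 0 0 0 0 0 0; 0 0 0 0 0 0 0")

```text
time: 33.22
tool_pos: [0.6069, -0.0918, 0.0081]
ee_rot: [-3.137, -0.003, -0.001]
wrist_force: [0.6, -1.2, -0.4]
width: 0.0295
```

```bash
python3 go.py .604 -.093 .0085 0
```

```text
d [-3.  1. -0.] |d| 3.0 rot [-0.3 -0.1 -0. ] t 33.225 w 0.02954793810644957 j6 1.32 F [ 0.6 -1.2 -0.4]
```

Call:
arm_command(commands="-25 0 -3 0 0 0 0; -35 0 -10 0 0 0 0; -20 0 -30 0 0 0 0; -12 36 0 0 0 1.4 0; -14 40 0 0 0 1.4 0; -14 40 0 0 0 1.4 0; -14 40 0 0 0 1.4 0; -12 38 0 0 0 1.4 0; 0 0 0 0 0 0 0")

```text
time: 34.35
tool_pos: [0.4424, -0.2868, 0.0486]
ee_rot: [-3.138, 0.004, -0.125]
wrist_force: [0.8, -0.5, -0.3]
width: 0.0291
```

```bash
python3 go.py .440 -.297 .0085 -.12
```

```text
d [-1. 11. 40.] |d| 41.0 rot [-0.2  0.2 -0.3] t 34.35 w 0.02906117183070473 j6 1.01 F [ 0.8 -0.5 -0.3]
```

Call:
arm_command(commands="-1 6 20 -0.2 0 0 0; 0 5 15 0 0 0 0; 0 0 5 0 0 0 0; 0 0 2 0 0 0 0.4; 0 0 0 0 0 0 0.74; 0 0 0 0 0 0 0.74; 0 0 0 0 0 0 0.74; 0 0 -40 0 0 0 0.74; 0 0 -50 0 0 0 0.9; 0 0 0 0 0 0 1")

```text
time: 35.6
tool_pos: [0.4426, -0.295, 0.1]
ee_rot: [-3.14, 0.001, -0.121]
wrist_force: [-0.7, -0.3, -0.4]
width: 0.086
```

```bash
python3 - <<'E'
from h import *
o=robot.get_obs();print(o["time"],o["tool_pos"],o["ee_rot"],o["joint_positions"].round(2))
p0=o["tool_pos"][:2]*1000;y=o["ee_rot"][2];T=np.array([353,368.]);n=17
s=(T-p0)/n
for k in range(n):
    a=y+k*np.radians(10);print(round(s[0]*np.cos(a)+s[1]*np.sin(a)),round(s[0]*np.sin(a)-s[1]*np.cos(a)),end="; ")
p=snapshot("top")
for q in clamps(p):
    if 150<q[1][1]<280 and q[1][0]>150:print(*q)
E
```

```text
35.6 [ 0.44257559 -0.29495674  0.09997471] [-3.14032363e+00  1.19896166e-03 -1.20566467e-01] [-0.69  0.09  1.58  0.    1.47  1.  ]
-10 -38; -3 -39; 4 -39; 10 -38; 17 -36; 23 -32; 28 -28; 32 -22; 36 -16; 38 -10; 39 -3; 39 4; 38 10; 36 17; 32 23; 28 28; 22 32; 1173 [517.3 185.8] [ 535. -716.]
14 [235.5 178. ] [582. 162.]
16 [249.4 177.1] [584. 118.]
18 [385.  191.6] [ 527. -305.]
17 [178.9 224.8] [439. 341.]
11 [420.9 229.4] [ 407. -410.]
13 [161.6 253.2] [352. 395.]
18 [178.  257.7] [337. 344.]
```

Call:
arm_command(commands="-10 -38 0 0 0 -10 1; -3 -39 0 0 0 -10 1; 4 -39 0 0 0 -10 1; 10 -38 0 0 0 -10 1; 17 -36 0 0 0 -10 1; 23 -32 0 0 0 -10 1; 28 -28 0 0 0 -10 1; 32 -22 0 0 0 -10 1; 36 -16 0 0 0 -10 1; 38 -10 0 0 0 -10 1; 39 -3 0 0 0 -10 1; 39 4 0 0 0 -10 1")

```text
time: 37.15
tool_pos: [0.3496, 0.1862, 0.083]
ee_rot: [-3.113, -0.029, 2.037]
wrist_force: [0.4, 1.0, -0.7]
width: 0.0941
```

```bash
python3 go.py .353 .368 .1 2.85; python3 -c "
from h import *
print(robot.get_obs()['tool_pos'],robot.get_obs()['ee_rot'])"
```

```text
d [161.  84. -15.] |d| 183.0 rot [ -0.9  -2.2 -46.6] t 37.15 w 0.09411968589223534 j6 -0.14 F [ 0.4  1.  -0.7]
[0.34959263 0.18615264 0.08297205] [-3.1132831  -0.02858078  2.03670979]
```

Call:
arm_command(commands="32 17 -3 -0.3 -0.5 -9.3 1; 29 22 -3 -0.3 -0.5 -9.3 1; 25 26 -3 -0.3 -0.5 -9.3 1; 21 30 0 0 -0.4 -9.3 1; 15 33 0 0 -0.3 -9.3 1; 0 0 0 0 0 0 1")

```text
time: 37.9
tool_pos: [0.343, 0.3719, 0.0811]
ee_rot: [-3.125, -0.009, 2.881]
wrist_force: [0.6, -0.5, 0.2]
width: 0.0939
```

```bash
python3 go.py .353 .368 .006 2.85
```

```text
d [-11.   0.  75.] |d| 76.0 rot [-0.9 -0.5  1.8] t 37.9 w 0.09390767998403249 j6 -0.6 F [ 0.6 -0.5  0.2]
```

Call:
arm_command(commands="-6 0 30 -0.5 -0.3 1 1; -6 0 25 -0.4 -0.2 0.8 1; 0 0 14 0 0 0 0.9; 0 0 6 0 0 0 0.7; 0 0 0 0 0 0 0.4; 0 0 0 0 0 0 0; 0 0 0 0 0 0 0; 0 0 0 0 0 0 0; 0 0 0 0 0 0 0; 0 0 0 0 0 0 0")

```text
time: 39.15
tool_pos: [0.3523, 0.3637, 0.0016]
ee_rot: [-3.135, -0.003, 2.843]
wrist_force: [0.3, 0.2, -0.8]
width: 0.0281
```

```bash
python3 go.py .353 .368 .006 2.85;python3 - <<'E'
from h import *
p=snapshot("top")
for q in clamps(p):
    if 190<q[1][1]<260 and 150<q[1][0]<450:print(*q)
E
```

```text
d [ 1.  4. -4.] |d| 6.0 rot [-0.4 -0.1 -0.4] t 39.15 w 0.028095065198091202 j6 -0.58 F [ 0.3  0.2 -0.8]
17 [385.1 191.7] [ 527. -305.]
17 [414.4 194.6] [ 516. -395.]
23 [375.1 222.4] [ 432. -270.]
8 [174.5 222.5] [447. 355.]
22 [392.  224.1] [ 425. -322.]
21 [403.7 225.3] [ 421. -358.]
7 [184.1 224.9] [439. 325.]
19 [420.7 227.7] [ 412. -410.]
```

Both scrapped clamps lie well in the tray (pads at (516,-395) and (527,-305)). Firm clamp A is held and goes to the right edge.

Call:
arm_command(commands="0 0 -20 0 0 0 0; 0 0 -18 0 0 0 0; -20 -47 0 0 0 -1.6 0; -19 -48 0 0 0 -1.6 0; -17 -48 0 0 0 -1.6 0; -16 -49 0 0 0 -1.6 0; -14 -49 0 0 0 -1.6 0; -12 -50 0 0 0 -1.6 0; -10 -50 0 0 0 -1.7 0; -9 -51 0 0 0 -1.7 0; -8 -51 0 0 0 -1.7 0; 0 0 0 0 0 0 0")

```text
time: 40.7
tool_pos: [0.3988, -0.1097, 0.0454]
ee_rot: [-3.134, 0.004, 3.111]
wrist_force: [-0.5, 0.1, -0.9]
width: 0.028
```

```bash
python3 go.py .528 -.093 .025 3.10; python3 lk.py .05 130 280 130 280
```

```text
d [-129.   21.   21.] |d| 132.0 rot [-0.4  0.2  0.7] t 40.7 w 0.02804905405733795 j6 -1.94 F [-0.5  0.1 -0.9]
79 [200.1 130.6] [ 440. -313.]
26 [164.7 136.2] [ 528. -363.]
64 [213.6 146.4] [ 450. -235.]
28 [178.3 154. ] [ 539. -277.]
4 [254.8 154. ] [ 384. -135.]
32 [225.8 173.2] [ 486. -133.]
19 [232.2 179.5] [ 487. -104.]
28 [261.  261.5] [590. 129.]
52 [273.9 275.6] [592. 174.]
```

Call:
arm_command(commands="-43 7 8 -0.2 0 0.3 0; -43 7 10 -0.2 0 0.3 0; -40 7 10 0 0 0 0; 0 0 10 0 0 0 0; 0 0 0 0 0 0 0")

```text
time: 41.38
tool_pos: [0.5264, -0.0829, 0.0054]
ee_rot: [3.138, -0.0, 3.108]
wrist_force: [-0.2, 0.3, -1.2]
width: 0.0281
```

```bash
python3 go.py .590 -.093 .002 3.10; python3 lk.py .02 130 240 170 280
```

```text
d [-64.  -8.   3.] |d| 65.0 rot [ 0.2 -0.   0.5] t 41.375 w 0.028061222758210602 j6 -1.8 F [-0.2  0.3 -1.2]
35 [194.4 215.3] [618. -98.]
18 [200.2 222.2] [620. -71.]
```

Call:
arm_command(commands="-13 -3 0 0 0 0 0; -17 -2 0 0 0 0 0; -17 0 0 0 0 0 0; -14 0 0 0 0 0 0; -3 0 0 0 0 0 0; 0 0 0 0 0 0 0")

```text
time: 42.18
tool_pos: [0.5936, -0.0923, 0.0108]
ee_rot: [3.14, 0.008, 3.106]
wrist_force: [-0.3, -0.4, -1.4]
width: 0.0283
```

```bash
python3 go.py .590 -.093 .002 3.10; python3 lk.py .02 130 240 170 280
```

```text
d [ 4. -1.  9.] |d| 10.0 rot [0.1 0.5 0.3] t 42.175 w 0.028294696725528576 j6 -1.79 F [-0.3 -0.4 -1.4]
25 [174.8 233.6] [685. -85.]
```

Call:
arm_command(commands="0 0 6 0 0 0 0; 0 0 4 0 0 0 0; 0 0 2 0 0 0 0.2; 0 0 0 0 0 0 0.8; 0 0 0 0 0 0 0.8; 0 0 0 0 0 0 0.8; 17 0 -2 0 0 0 0.8; 18 0 -2 0 0 -1.5 0.7; 0 0 0 0 0 0 0.4; 0 0 0 0 0 0 0.4; 0 0 0 0 0 0 0.4; 0 0 0 0 0 0 0.4")

```text
time: 43.72
tool_pos: [0.5585, -0.092, 0.0041]
ee_rot: [-3.141, 0.01, 3.131]
wrist_force: [0.0, 0.1, 0.8]
width: 0.0379
```

Call:
arm_command(commands="-5 0 0 0 0 0 0.4; -3 0 0 0 0 0 0.4")

```text
time: 43.98
tool_pos: [0.5628, -0.0919, 0.0037]
ee_rot: [-3.141, -0.0, 3.132]
wrist_force: [-11.8, 0.2, 10.4]
width: 0.0375
```

```bash
python3 go.py .560 -.093 .008 3.13; python3 lk.py .02 130 300 170 300
```

```text
d [ 3. -1. -4.] |d| 5.0 rot [-0.  -0.   0.1] t 43.975 w 0.037499725370323075 j6 -1.82 F [-11.8   0.2  10.4]
19 [200.8 204.2] [ 585. -116.]
61 [212.4 216.2] [586. -65.]
21 [174.9 233.3] [684. -86.]
28 [261.  261.5] [580. 116.]
53 [273.9 275.6] [582. 163.]
26 [235.2 298.3] [681. 146.]
```

Call:
arm_command(commands="-6 0 0 0 0 0 0.4")

```text
time: 44.15
tool_pos: [0.5628, -0.0918, 0.0036]
ee_rot: [3.141, -0.016, 3.134]
wrist_force: [-19.2, -0.2, 15.7]
width: 0.0379
```

Call:
arm_command(commands="12 0 -3 0 0 0 0.4; 20 0 -40 0 0 0 0.4; 20 0 -40 0 0 0 0.6; 40 0 -20 0 0 0 0.8; 50 -20 0 0 0 0 0.8; 50 -20 0 0 0 0 0.8; 40 0 0 0 0 0 0.8; 0 0 0 0 0 0 0.8")

```text
time: 45.15
tool_pos: [0.3291, -0.1318, 0.1147]
ee_rot: [-3.136, -0.006, 3.134]
wrist_force: [0.5, -0.4, 0.2]
width: 0.075
```

```bash
python3 go.py .560 -.093 .008 3.13; python3 lk.py .02 60 420 90 400 pics/end.png; python3 - <<'E'
from h import *
p=snapshot("top")
for q in clamps(p):
    if 150<q[1][1]<260 and 150<q[1][0]<450:print(*q)
for q in("beaker","vial","tape_roll","screwdriver"):tips(q,p,0)
E
```

```text
d [-231.   41.  105.] |d| 257.0 rot [-0.3 -0.3  0.3] t 45.15 w 0.07502482817985928 j6 -2.1 F [ 0.5 -0.4  0.2]
15 [190.  117.5] [ 413. -413.]
76 [200.1 130.5] [ 424. -344.]
26 [164.7 136.2] [ 516. -395.]
61 [213.7 146.7] [ 435. -261.]
28 [178.4 154.1] [ 528. -305.]
20 [201.5 204. ] [ 584. -115.]
58 [212.2 216.1] [586. -65.]
22 [174.8 233.2] [684. -86.]
27 [261.1 261.4] [580. 116.]
52 [274.1 275.5] [582. 163.]
25 [235.2 298.3] [681. 146.]
356 [111.4 374.9] [957. 106.]
477 [349.1 352.8] [586. 392.]
16 [322.5 174.5] [ 586. -112.]
14 [308.5 175. ] [586. -68.]
14 [235.5 178. ] [582. 162.]
15 [249.3 177.3] [584. 118.]
18 [385.2 191.6] [ 527. -305.]
17 [414.4 194.6] [ 516. -395.]
22 [375.2 222.2] [ 432. -270.]
22 [392.  224.1] [ 425. -322.]
21 [403.7 225.3] [ 421. -358.]
20 [420.8 227.8] [ 411. -410.]
beaker 49 0.46 [200. 189.] [553. 277.]
tape_roll 49 0.76 [381. 158.] [ 640. -302.]
screwdriver 49 0.69 [275. 149.] [678.  36.]
screwdriver 49 0.6 [144. 189.] [559. 456.]
screwdriver 49 0.32 [397. 207.] [ 480. -346.]
```

View pics/end.png

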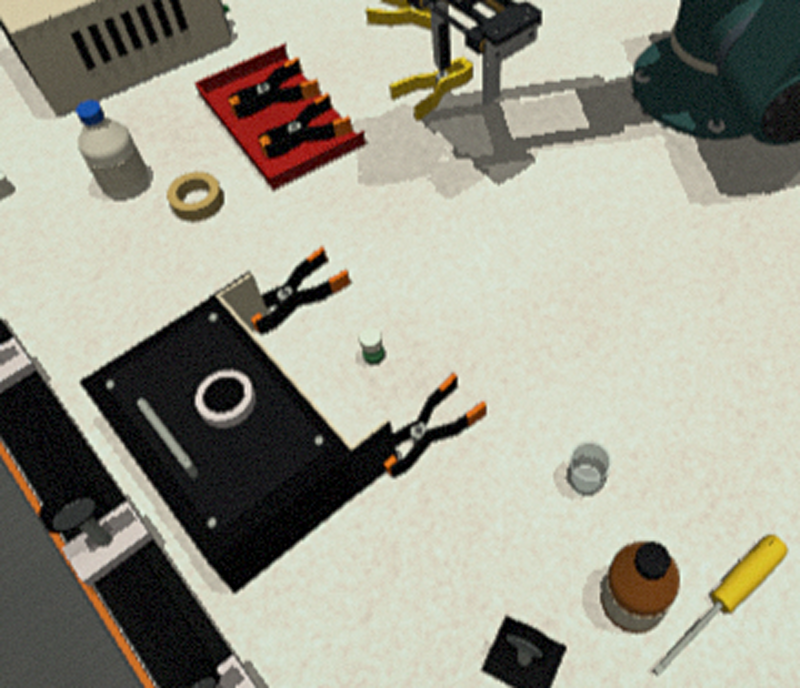

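The end picture shows one clamp on each flange edge (crop (285,292) and (418,432)), two in the red tray, the bystanders in place and the gripper clear of everything. Both edge clamps held about 20 N without sliding. I hand it in.

```bash
python3 -c "
from bench import robot
print(robot.close_job(), robot.get_obs()['time'])"
```

```text
the job is handed in; nothing more can be done
the job is handed in; nothing more can be done
```

I handed the job in at about 45 s of the 69 s allowed; the system gives no verdict. Both flange edges carry a firm clamp and both weak clamps lie in the red tray.

**Which clamps were weak:** squeezing told me nothing, because the gripper opening looked the same for all four. Instead I clipped clamps on an edge and pushed them along the sheet from behind:

| Clamp (start order, left to right) | Push along the sheet | Result |
|---|---|---|
| 1st (far left) | held 19 N without sliding | firm, now on the right edge |
| 2nd | held 21 N without sliding | firm, now on the left edge |
| 3rd | slid at about 8.5 N | weak, now in the tray |
| 4th | slid at about 9 N | weak, now in the tray |

**Last checks from the cameras:**
- **Edge clamps:** by the orange pads and handles, the pads are about 12–17 mm in from the edge. The clamps lie square to the sheet and look flat on the bench.
- **Tray clamps:** both look flat, with pivots near the middle of the tray, about 42 mm and 48 mm either side of its centre line.
- **Bystanders:** beaker, tape roll and screwdriver (one estimate 14 mm from the first) read within the networks' scatter. Everything else in view looks in place in the last picture. The network did not report the vial in that last check, but the picture shows it standing.
- **Gripper:** open, clear of everything, at z = 0.115 m.

I could not measure the force on the cover; that both are firm rests on the push tests.

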